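# Close the catch pans and hold the bearing ball over them

## Task

First slide the loose catch pan across the bench until its edge butts flush, with no gap, against the facing edge of the bolted-down pan, roughly in line with it. Then lift by its bar the carrier that has the bearing ball in it, never tipping it so far that the ball leaves its pocket, and finish while still holding it, level and still, centred over the joint between the two pans with its underside about 12 cm above the bench. Leave the empty carrier and everything else where they are.

Things in the scene. Friction and masses are not known exactly. Their poses are not given: they have to be found in the camera images.
- fixed_pan: open aluminium catch pan with dark rubber floor, bolted to the bench by two ears (on its +x and -x sides, 20 mm towards +y from its middle, reaching 74 mm from its middle, 9 mm high with the bolt heads); 110 mm along x, 100 mm along y, 24 mm tall, walls 5 mm thick; origin under its centre; its -y outer face, 50 mm from the origin, is the one to butt against
- joint_edge (a point): middle of the top of the fixed pan's -y outer face, 24 mm above the bench: the joint between the pans, once closed, runs through it along the fixed pan's x
- loose_pan_center (a point): centre (half-way up, 12 mm above the bench) of the loose catch pan: same outer size as the fixed one (110 mm along x, 100 mm along y, 24 mm tall, walls 5 mm) but with no ears, 0.4 kg or so, stands loose on the bench on the fixed pan's -y side with a gap of 30 to 70 mm, slightly askew; its +y face is to meet the fixed pan's -y face, which it does when this centre is 100 mm from the fixed pan's origin along the fixed pan's -y
- carrier_bar (a point): centre of the bar (the bail) of the carrier holding the ball, 74 mm above the carrier's underside, straight over the pocket. The bar lies along the carrier's y, 92 mm long, 12 mm thick along x and 22 mm high, on a post at either end; below it are a plate 84 mm (x) by 96 mm (y), 6 mm thick, and the pocket. Overall 85 mm tall, aluminium and steel, about 0.3 kg, balanced under the bar; z is up
- pocket (a point): point on the carrier's upright centre line 22 mm above its underside, where the ball's centre is when it is in the middle of the pocket; the round white plastic pocket is 44 mm across inside with a 4 mm high rim, its floor 8 mm above the underside; z is the carrier's upright axis
- ball_center (a point): centre of the loose steel bearing ball, 28 mm diameter, about 90 g, free to roll within the pocket of the carrier; its top is 36 mm above the carrier's underside, so 27 mm below the bar
- empty_carrier_bar (a point): centre of the bar of a second carrier, identical but without a ball; bystander, leave it standing
- carrier: the carrier with the ball; origin under its centre
- empty_carrier: the empty carrier; origin under its centre
- bushing: turned brass flanged bushing, 44 mm flange, 36 mm tall; bystander; origin under its centre
- setup_block: steel set-up block 50 x 75 x 25 mm with three holes; bystander; origin under its centre
- wrench: steel wrench about 170 mm long lying flat; bystander
- jar: closed glass jar, 60 mm diameter, 75 mm tall; bystander; origin under its centre
- chuck_key: T-shaped chuck key about 100 mm long lying flat; bystander
- caliper: steel caliper about 200 mm long lying flat; bystander

How it is judged:
On the way, in this order (a step that is already met when the one before it is completed fails the run):
1. the loose pan is butted flush against the bolted pan (y of loose_pan_center in the frame of fixed_pan between -0.1035 and -0.095 m and x of loose_pan_center in the frame of fixed_pan between -0.03 and 0.03 m and angle between the x axis of loose_pan_center and the x axis of fixed_pan, either way round below 0.045 rad and height (world z) of loose_pan_center below 0.016 m), for 0.2 s.
2. the carrier is lifted clear of the bench, ball in its pocket (height (world z) of pocket above 0.06 m and distance between ball_center and pocket below 0.022 m), for 0.2 s.
At the end, for the whole second after the job is handed in: Pans butted (gap under 3.5 mm, parallel within 0.045 rad, offset under 30 mm). Carrier held by the fingers, touching no pan or other carrier, under 30 mm/s, level within 0.1 rad, pocket within 35 mm of the joint's middle, underside 68 to 168 mm up, ball within 22 mm of the pocket point (all of step 1 and distance between ball_center and pocket below 0.022 m and horizontal distance between pocket and joint_edge below 0.035 m and height (world z) of pocket between 0.09 and 0.19 m and angle between pocket's own z axis and vertical below 0.1 rad and linear speed of carrier below 0.03 m/s and contact force between the fingers and carrier above 1 N and contact force between carrier and loose_pan below 0.1 N and contact force between carrier and fixed_pan below 0.1 N and contact force between carrier and empty_carrier below 0.1 N); the arm keeps its last pose, push and grip.
It fails at once if the ball leaves the pocket (distance between ball_center and pocket above 0.022 m).
It fails at once if the carrier is tipped past its pocket rim (0.7 rad) (angle between pocket's own z axis and vertical above 0.7 rad).
It fails at once if the empty carrier is moved by more than 20 mm (distance of empty_carrier from where it was at the start of the episode above 0.02 m).
It fails at once if another bystander is moved by more than 20 mm (distance of any of bushing, setup_block, wrench, jar, chuck_key, caliper from where it was at the start of the episode above 0.02 m).
It also fails if it takes over 56 s, if anything falls off the work surface, if the arm or the gripper's body presses on something with over 40 N, if the wrist force passes 120 N, or if a joint passes its speed limit or range.

## Robot

A 6-joint arm with a two-finger parallel gripper is mounted at the origin on the work surface. World frame = base frame: x ahead of the robot, y to its left, z up, the work surface at z = 0. Lengths are in m, angles in rad, forces in N, time in s.
With the tool pointing down it reaches from about 0.35 to 0.85 m from the base axis. Payload 8.1 kg.
Tool frame: the origin (TCP) lies between the finger pads; the fingertips stand 25 mm ahead of it and the grasp point (between the pads) lies 6 mm ahead of it (robot.tip_extent is the distance from the TCP to the fingertips, in m); z points along the fingers, y is the direction in which the jaws open and shut (so a half turn about z gives the same grasp; the last joint's range is limited). The gripper opens to 93 mm and grips with 3 to 60 N. Pads are 15 mm wide; open, the fingers measure 128 mm over their backs; the gripper's body (75 mm by 188 mm) begins 65 mm behind the grasp point.
Start: joints at [1.2, 0.13, 1.488, -0, 1.523, -0.085], TCP at [0.169, 0.576, 0.211] pointing down, gripper open.
Joint ranges: [-2.96, 2.96], [-0.89, 2.26], [0.02, 2.5], [-1.34, 4.48], [0, 2.73], [-2.66, 2.66]. Speed limits (rad/s): [2.39, 2.39, 2.79, 3.14, 3.14, 3.14].

## Interface

Orientations are given as a rotation vector (axis times angle).
In Python, from plant import robot gives the robot as it stands.
- The arm moves only by the tool drive_tool, never from a script. Its argument "increments" is a list of rows, each a list of 7 numbers: the closure, from 0 (fully open) to 1 (shut), then the shift along the world's x, y, z in units of 25 mm (1.0 is 25 mm), then the turn, a rotation vector about the world's x, y, z in rad. In form: [[gripper, dx, dy, dz, rx, ry, rz], ...]. A call has 1 to 20 rows; each row is the pose to reach, as a shift and turn from the pose commanded when the call began; what a row does not reach only later rows make up. A row lasts 1/12 s, in which the tool goes at most 41.7 mm and 7.16 degrees, less where a joint would pass 70% of its speed; a pose out of reach is approached as far as the arm can. A call with a gripper value outside its range is refused whole. The fingers move at their own pace and stop on an object; "squeeze" is the grip in N (left out, the last holds). Time passes only in rows, so rows that repeat a pose let the fingers close. It gives the time, the measured TCP pose, the force and the opening at its end, in the units of the state.
- robot.read_state(): the state, without advancing time (a new reading comes with each control period).
- robot.read_camera(name): name is "scene" or "top" or "wrist"; returns a dict with "image" (384x512x3 uint8, red, green, blue), "fx", "fy", "cx", "cy" (pixels), "T" (4x4, takes a point from camera to world coordinates); the wrist camera has in their place "mount" (4x4, takes a point from camera to tool coordinates, whose origin is the TCP and whose axes are the flange's). Camera axes: x right, y down, z forward; pixel columns grow to the right and rows downward; lengths in m; the calibration is good to about 2 mm. A picture is of the moment at which its call begins: read the wrist's pose just before it. There is no depth.
- robot.close_job(): hands the job in, once; it reports no verdict.
The state is a dict: "t": time; "q": joint angles; "dq": joint speeds; "joint_torque": joint torques, N m; "tool_pos": TCP position; "orientation": TCP orientation; "force": force on the tool from outside, world axes, zero at the start; "wrist_torque": the same for the moment, N m; "opening": finger opening in m.
Only numpy, scipy, OpenCV 4.12 (cv2) and the standard library are available. Lean on these libraries where they do the work, as an engineer would, in place of code of your own. Each camera call takes 0.05 s, during which the arm holds its last target.

## Working session

There is one attempt and no reset: what is moved stays moved. The work goes in short steps, Python scripts to look and compute and a tool call to move; the robot and the scene stay as the last step left them, time stands still between calls to the robot, and variables do not carry over. Pictures are saved under pics/ and viewed, and the job is handed in when it is done.

Besides the shell and the picture viewer there is one more tool, called after "Request:" as a command line: name --pt "numbers of a row" for each row, then --argument value for the rest. drive_tool: Moves the arm, as the interface text tells. Its arguments: {"type":"object","properties":{"increments":{"type":"array"},"squeeze":{"type":"number"}},"required":["increments"]}

```bash
mkdir -p pics
cat > h.py <<'E'
from plant import robot
import numpy as np, cv2
def save(n,fn):
    c=robot.read_camera(n); cv2.imwrite('pics/'+fn,c['image'][:,:,::-1]); return c
def cast(c,u,v,z,T=None):
    T=np.array(c['T']) if T is None else T
    d=T[:3,:3]@np.array([(u-c['cx'])/c['fx'],(v-c['cy'])/c['fy'],1]); o=T[:3,3]
    return o+d*(z-o[2])/d[2]
def proj(c,p):
    T=np.linalg.inv(np.array(c['T'])); q=T[:3,:3]@p+T[:3,3]
    return c['fx']*q[0]/q[2]+c['cx'],c['fy']*q[1]/q[2]+c['cy']
E
python3 - <<'E'
from h import *
import pickle
s=robot.read_state(); print(s)
d={}
for n in('scene','top'):
    c=save(n,n+'0.png'); d[n]=c; print(n,c['fx'],c['cx'],c['cy'],np.round(c['T'],3).tolist())
pickle.dump(d,open('c0.pkl','wb'))
E
```

```text
{'t': 0.0, 'q': array([ 1.19959140e+00,  1.31136513e-01,  1.48929394e+00,  3.16409710e-06,
        1.52299382e+00, -8.53703706e-02]), 'dq': array([ 0.00139765, -0.00151449, -0.00157876,  0.00119307,  0.00266391,
       -0.00122401]), 'joint_torque': array([ 1.72990018e-03, -5.59855092e+01, -4.91744757e+01,  7.68740731e-02,
        3.54268891e-02, -1.62274505e-04]), 'tool_pos': array([0.16892088, 0.57511687, 0.20969414]), 'orientation': array([-4.47401553e-01, -3.10914856e+00,  2.80096042e-03]), 'force': array([ 0.06469999,  0.26692599, -0.99256165]), 'wrist_torque': array([ 0.0220101 , -0.02017938, -0.00061646]), 'opening': 0.09312189860995042}
scene 399.3178366364678 259.9722973616835 191.22213232996228 [[-0.132, 0.728, -0.673, 1.408], [0.991, 0.094, -0.092, 0.114], [-0.004, -0.679, -0.734, 1.045], [0.0, 0.0, 0.0, 1.0]]
top 372.84401501663 251.94559575141233 194.47165361579061 [[0.003, -0.978, 0.208, 0.284], [-1.0, -0.004, -0.004, 0.002], [0.005, -0.208, -0.978, 1.16], [0.0, 0.0, 0.0, 1.0]]
```

View pics/top0.png

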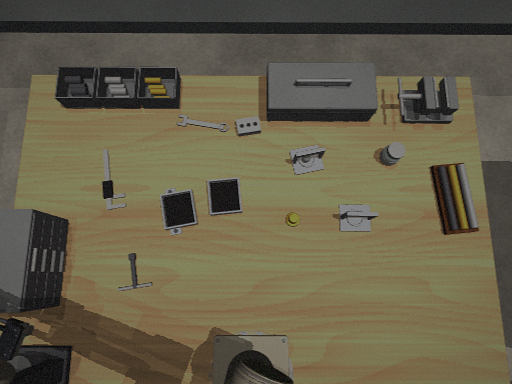

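View pics/scene0.png

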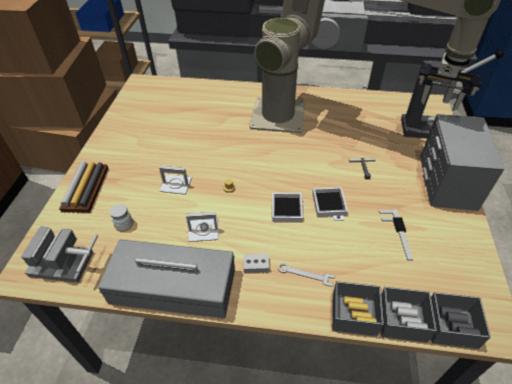

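Run:
```python
import cv2,numpy as np
t=cv2.imread('pics/top0.png');s=cv2.imread('pics/scene0.png')
a=cv2.resize(t[140:245,145:255],(400,382),interpolation=cv2.INTER_CUBIC)
b=cv2.resize(t[140:240,280:385],(400,382),interpolation=cv2.INTER_CUBIC)
cv2.imwrite('pics/z1.png',np.hstack([a,b]))
cv2.imwrite('pics/z2.png',cv2.resize(s[155:255,145:355],None,fx=3.8,fy=3.8,interpolation=cv2.INTER_CUBIC))
```

```text
(no output)
```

View pics/z1.png

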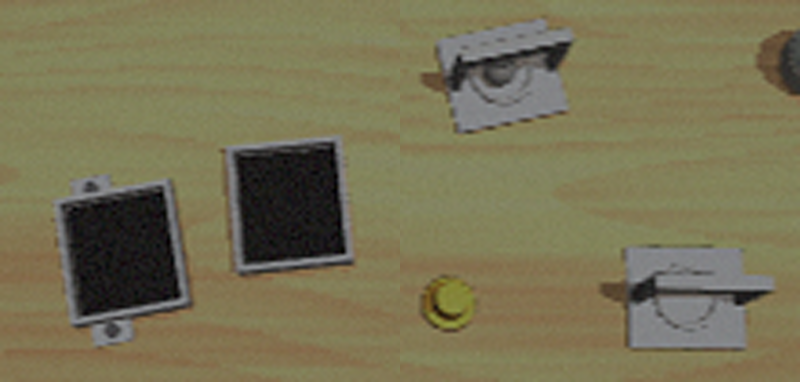

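View pics/z2.png

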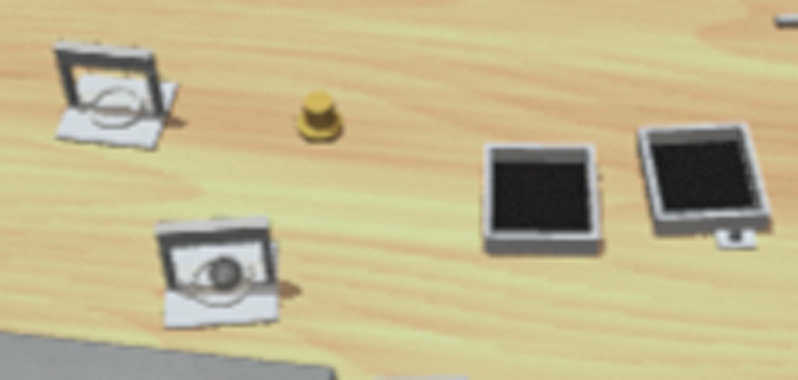

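```bash
cat > m.py <<'E'
from h import *
import pickle
d=pickle.load(open('c0.pkl','rb'))
c=d['top']; im=c['image']; hsv=cv2.cvtColor(im,cv2.COLOR_RGB2HSV)
m=((hsv[:,:,1]<70)|(hsv[:,:,2]<45)).astype(np.uint8)
m=cv2.morphologyEx(m,cv2.MORPH_OPEN,np.ones((2,2)))
cs,_=cv2.findContours(m,cv2.RETR_EXTERNAL,cv2.CHAIN_APPROX_NONE)
for k in cs:
    x,y,w,h=cv2.boundingRect(k); 
    if 120>cv2.contourArea(k) or not(90<x<400 and 100<y<250): continue
    P=np.array([cast(c,u+.0,v+.0,.024)[:2] for u,v in k[:,0]],np.float32)
    r=cv2.minAreaRect(P); print((x,y,w,h),'ctr',np.round(r[0],3),'size',np.round(r[1],3),'ang',round(r[2],1), np.round(cv2.boxPoints(r),3).tolist())
for n,u,v,z in(('brass',293,219,.03),('jar',393,154,.06),('block',248,126,.025)): print(n,cast(c,u,v,z))
E
python3 m.py
```

```text
(340, 205, 40, 28) ctr [ 0.452 -0.335] size [0.121 0.082] ang 88.2 [[0.4090000092983246, -0.39399999380111694], [0.49000000953674316, -0.3959999978542328], [0.49399998784065247, -0.2759999930858612], [0.4129999876022339, -0.27300000190734863]]
(160, 189, 39, 47) ctr [0.474 0.222] size [0.147 0.104] ang 11.0 [[0.3919999897480011, 0.2590000033378601], [0.41200000047683716, 0.15700000524520874], [0.5559999942779541, 0.1850000023841858], [0.5360000133514404, 0.28700000047683716]]
(208, 178, 36, 38) ctr [0.519 0.08 ] size [0.114 0.103] ang 5.5 [[0.4569999873638153, 0.125], [0.46700000762939453, 0.023000000044703484], [0.5809999704360962, 0.03400000184774399], [0.5709999799728394, 0.13600000739097595]]
(103, 150, 24, 61) ctr [0.574 0.428] size [0.197 0.068] ang 6.2 [[0.47200000286102295, 0.45100000500679016], [0.47999998927116394, 0.3840000033378601], [0.6759999990463257, 0.4050000011920929], [0.6679999828338623, 0.4729999899864197]]
(290, 146, 37, 30) ctr [ 0.64  -0.188] size [0.083 0.115] ang 12.0 [[0.5870000123977661, -0.14100000262260437], [0.6110000014305115, -0.2529999911785126], [0.
[... 229 characters left out ...]
33378601], [0.7139999866485596, -0.46700000762939453], [0.6480000019073486, -0.4000000059604645]]
(237, 117, 25, 20) ctr [0.751 0.007] size [0.059 0.077] ang 9.0 [[0.7149999737739563, 0.03999999910593033], [0.7269999980926514, -0.035999998450279236], [0.7860000133514404, -0.027000000700354576], [0.7739999890327454, 0.04899999871850014]]
(178, 115, 52, 18) ctr [0.757 0.155] size [0.168 0.038] ang 80.2 [[0.7250000238418579, 0.07500000298023224], [0.7620000243186951, 0.0689999982714653], [0.7900000214576721, 0.23399999737739563], [0.753000020980835, 0.2409999966621399]]
brass [ 0.44812107 -0.12889084  0.03      ]
jar [ 0.64763902 -0.43893081  0.06      ]
block [0.75193307 0.01028759 0.025     ]
```

Run:
```python
from h import *
import pickle
d=pickle.load(open('c0.pkl','rb'))
for n in d:
    print(n,proj(d[n],np.array([.169,.575,.21])),proj(d[n],np.array([.169,.575,.28])))
    for p in([.25,.5,.19],[.3,.4,.19],[.35,.3,.19],[.45,.05,.25]): print(proj(d[n],np.array(p)))
t=d['top']
print([cast(t,u,v,0.0).round(2) for u,v in((68,230),(52,310),(70,380))],[cast(t,u,v,0.15).round(2) for u,v in((33,208),(20,308))])
c=save('wrist','w0.png'); print(c['fx'],c['cx'],c['cy'],np.round(c['mount'],4).tolist())
```

```text
scene (np.float64(437.2350114434966), np.float64(108.28125258262034)) (np.float64(443.8933372078048), np.float64(91.09499440347949))
(np.float64(416.7512632147441), np.float64(125.36043022745257))
(np.float64(388.2478200400168), np.float64(132.16388903769496))
(np.float64(358.6908259182161), np.float64(139.21881888703138))
(np.float64(281.2192739780755), np.float64(138.24307699004046))
top (np.float64(13.127158687029805), np.float64(321.5997999049615)) (np.float64(-6.317677843195895), np.float64(325.53653772171594))
(np.float64(52.27360746611237), np.float64(286.95907364613106))
(np.float64(93.83187172417982), np.float64(266.8756392408313))
(np.float64(134.4562174086111), np.float64(247.24353004721604))
(np.float64(230.8507393289817), np.float64(205.26396786521917))
[array([0.42, 0.57, 0.  ]), array([0.18, 0.59, 0.  ]), array([-0.02,  0.52,  0.  ])] [array([0.46, 0.6 , 0.15]), array([0.2 , 0.6 , 0.15])]
335.10605804503075 258.09034840708415 193.64177916520282 [[-0.0001, -0.9715, -0.2369, 0.0658], [1.0, 0.0004, -0.0021, 0.0002], [0.0022, -0.2369, 0.9715, -0.1735], [0.0, 0.0, 0.0, 1.0]]
```

View pics/w0.png

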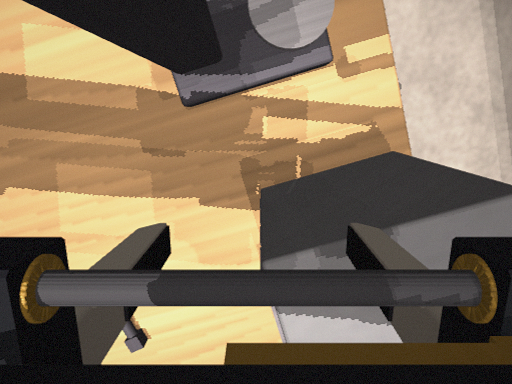

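Request:
drive_tool --pt "0 0 -1 0.5 0 0 0" --pt "0 0 -2.4 1.2 0 0 0" --pt "0 0.2 -3.8 1.6 0 0 0" --pt "0 1 -5 1.6 0 0 0.05" --pt "0 2.2 -6 1.6 0 0 0.12" --pt "0 3.4 -7 1.6 0 0 0.2" --pt "0 4.6 -8 1.6 0 0 0.28" --pt "0 5.8 -9 1.6 0 0 0.34" --pt "0 7 -10 1.6 0 0 0.38" --pt "0 8.2 -11 1.6 0 0 0.38" --pt "0 9.4 -12 1.6 0 0 0.38" --pt "0 10.6 -13 1.6 0 0 0.38" --pt "0 11.8 -14 1.6 0 0 0.38" --pt "0 13 -15 1.6 0 0 0.38" --pt "0 14.2 -16 1.6 0 0 0.38" --pt "0 15.2 -16.7 1.6 0 0 0.38" --pt "0 15.6 -17 1.6 0 0 0.38" --pt "0 15.6 -17 1.6 0 0 0.38" --pt "0 15.6 -17 1.6 0 0 0.38" --pt "0 15.6 -17 1.6 0 0 0.38"

```text
t: 1.82
tool_pos: [0.5582, 0.1516, 0.2505]
orientation: [0.149, -3.137, -0.001]
force: [0.1, -0.1, 0.5]
opening: 0.0929
```

```bash
cat >> h.py <<'E'
from scipy.spatial.transform import Rotation as Ro
import pickle
def wrist(fn):
    s=robot.read_state(); c=save('wrist',fn)
    W=np.eye(4); W[:3,:3]=Ro.from_rotvec(s['orientation']).as_matrix(); W[:3,3]=s['tool_pos']
    c['T']=W@np.array(c['mount']); pickle.dump(c,open('pics/'+fn[:-4]+'.pkl','wb')); print(s['t'],s['tool_pos'].round(4),'jaw yaw',np.degrees(np.arctan2(W[1,1],W[0,1])).round(2),'f',s['force'].round(1)); return c
E
python3 - <<'E'
from h import *
wrist('w1.png')
E
```

```text
1.8167 [0.5582 0.1516 0.2505] jaw yaw 95.44 f [ 0.1 -0.1  0.5]
```

View pics/w1.png

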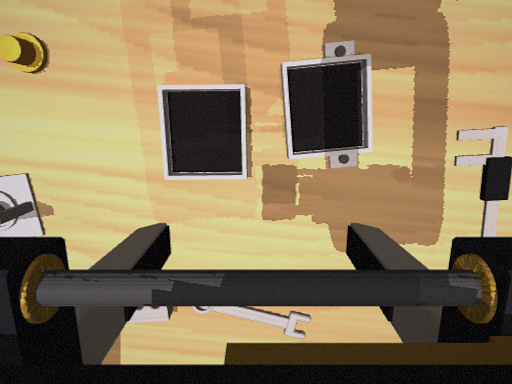

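```bash
cat > pans.py <<'E'
from h import *
import sys
c=pickle.load(open('pics/%s.pkl'%sys.argv[1],'rb')); im=c['image']; hsv=cv2.cvtColor(im,cv2.COLOR_RGB2HSV)
dark=((hsv[:,:,2]<70)&(np.arange(384)[:,None]<225)).astype(np.uint8)
rim=((hsv[:,:,1]<45)&(hsv[:,:,2]>110)&(np.arange(384)[:,None]<225)).astype(np.uint8)
cv2.imwrite('pics/mask.png',np.hstack([dark,rim])*255)
cs,_=cv2.findContours(rim,cv2.RETR_EXTERNAL,cv2.CHAIN_APPROX_NONE)
out=[]
for k in cs:
    hu=cv2.convexHull(k)
    if cv2.contourArea(hu)<4000: continue
    P=np.array([cast(c,u,v,.024)[:2] for u,v in k[:,0]],np.float32)
    r=cv2.minAreaRect(P); print(cv2.boundingRect(k),np.round(r[0],4),np.round(r[1],4),round(r[2],2))
E
python3 pans.py w1
```

```text
(157, 84, 90, 96) [0.5227 0.0831] [0.1098 0.1005] 6.04
(281, 41, 92, 127) [0.4802 0.2249] [0.1402 0.1008] 10.79
```

View pics/mask.png

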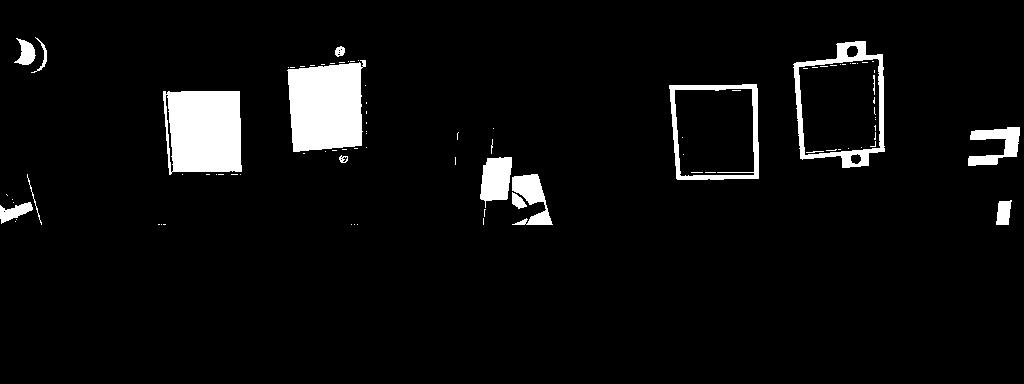

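Request:
drive_tool --pt "0.45 -0.4 -1.4 -0.5 0 0 0.01" --pt "0.45 -0.8 -2.9 -1.2 0 0 0.01" --pt "0.45 -1.2 -4.2 -2.2 0 0 0.01" --pt "0.45 -1.22 -4.63 -3.4 0 0 0.01" --pt "0.45 -1.22 -4.63 -4.6 0 0 0.01" --pt "0.45 -1.22 -4.63 -5.8 0 0 0.01" --pt "0.45 -1.22 -4.63 -6.8 0 0 0.01" --pt "0.45 -1.22 -4.63 -7.6 0 0 0.01" --pt "0.45 -1.22 -4.63 -8.2 0 0 0.01" --pt "0.45 -1.22 -4.63 -8.5 0 0 0.01" --pt "0.45 -1.22 -4.63 -8.7 0 0 0.01" --pt "0.45 -1.22 -4.63 -8.7 0 0 0.01" --pt "0.45 -1.22 -4.63 -8.7 0 0 0.01"

```text
t: 2.95
tool_pos: [0.5291, 0.0353, 0.0342]
orientation: [-0.165, 3.136, -0.0]
force: [-0.7, -0.1, 0.7]
opening: 0.0514
```

Run:
```python
from h import *
wrist('w2.png'); print(robot.read_state()['opening'])
c=save('scene','s2.png'); cv2.imwrite('pics/s2z.png',cv2.resize(c['image'][130:260,180:380,::-1],None,fx=3.8,fy=3.8))
```

```text
2.95 [0.5291 0.0353 0.0342] jaw yaw 96.01 f [-0.7 -0.1  0.7]
0.051269038980680796
```

View pics/w2.png

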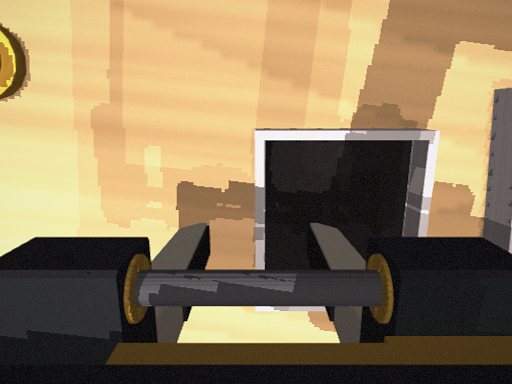

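View pics/s2z.png

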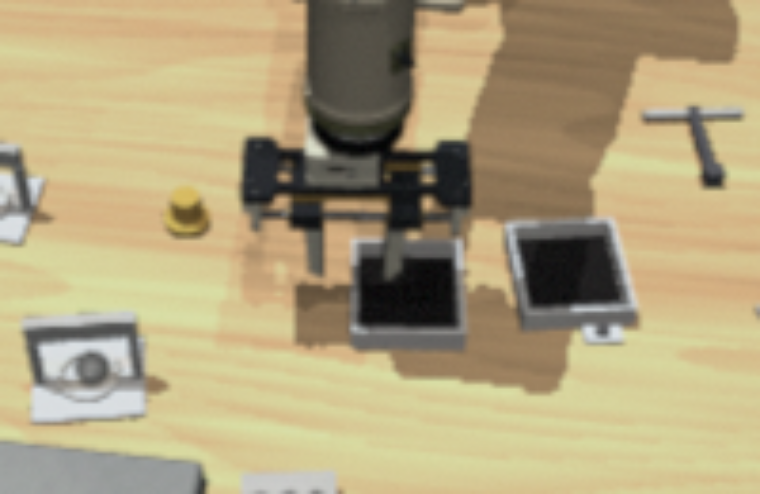

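The wrist view shows the pan's -y wall at column ~260, centred between the fingers (columns 205 and 312). Now I'll grip it.

Request:
drive_tool --pt "1 0 0 0 0 0 0" --pt "1 0 0 0 0 0 0" --pt "1 0 0 0 0 0 0" --pt "1 0 0 0 0 0 0" --pt "1 0 0 0 0 0 0" --pt "1 0 0 0 0 0 0" --pt "1 0 0 0 0 0 0" --pt "1 0 0 0 0 0 0" --squeeze 20

```text
t: 3.72
tool_pos: [0.5286, 0.0349, 0.0332]
orientation: [0.164, -3.137, -0.0]
force: [0.5, 0.6, -0.2]
opening: 0.003
```

Run:
```python
from h import *
wrist('w3.png'); print(robot.read_state()['opening'])
```

```text
3.7167 [0.5286 0.0349 0.0332] jaw yaw 95.97 f [ 0.5  0.6 -0.2]
0.0012410805276392685
```

View pics/w3.png

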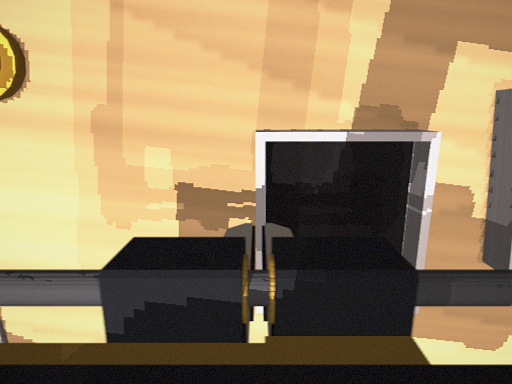

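Request:
drive_tool --pt "1 0 0 0 0 0 0" --pt "1 0 0 0 0 0 0" --pt "1 0 0 0 0 0 0"

```text
t: 4.02
tool_pos: [0.5287, 0.0349, 0.0332]
orientation: [-0.164, 3.137, -0.0]
force: [0.1, 0.6, -0.0]
opening: 0.0004
```

```bash
python3 - <<'E'
from h import *
c=wrist('w4.png'); print(robot.read_state()['opening'])
s=robot.read_camera('scene')['image'][170:230,250:320,::-1]
a=c['image'][200:330,200:320,::-1]
cv2.imwrite('pics/z4.png',np.hstack([cv2.resize(a,(400,433)),cv2.resize(s,(400,433))]))
E
python3 pans.py w4
```

```text
4.0167 [0.5287 0.0349 0.0332] jaw yaw 95.97 f [ 0.1  0.6 -0. ]
0.0005216164949531341
(255, 130, 187, 95) [0.4939 0.0799] [0.053  0.0999] 6.0
```

View pics/z4.png

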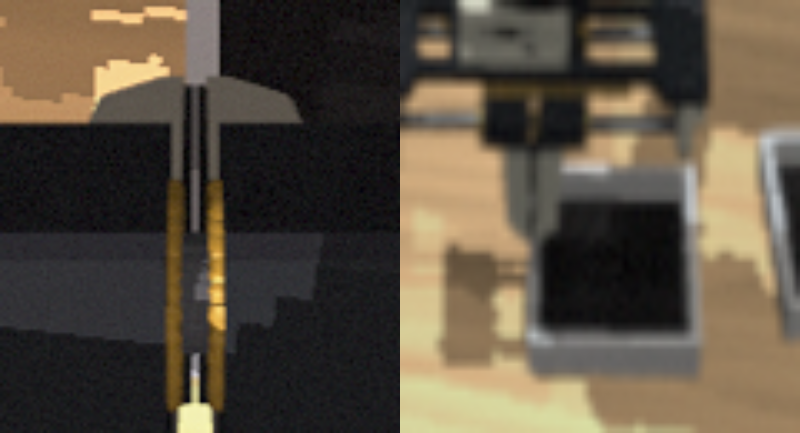

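Request:
drive_tool --pt "1 -0.08 0.1 0 0 0 0.01" --pt "1 -0.18 0.3 0 0 0 0.02" --pt "1 -0.28 0.5 0 0 0 0.03" --pt "1 -0.38 0.7 0 0 0 0.04" --pt "1 -0.48 0.9 0 0 0 0.05" --pt "1 -0.58 1.1 0 0 0 0.06" --pt "1 -0.68 1.3 0 0 0 0.07" --pt "1 -0.76 1.5 0 0 0 0.083" --pt "1 -0.8 1.6 0 0 0 0.083" --pt "1 -0.8 1.6 0 0 0 0.083"

```text
t: 4.95
tool_pos: [0.5084, 0.0756, 0.0332]
orientation: [0.295, -3.128, -0.0]
force: [0.2, 0.7, -0.1]
opening: 0.0007
```

Run:
```python
from h import *
c=wrist('w5.png'); print(robot.read_state()['opening'])
c=robot.read_camera('top'); pickle.dump(c,open('pics/t5.pkl','wb'))
cv2.imwrite('pics/t5.png',cv2.resize(c['image'][140:250,140:290,::-1],None,fx=4,fy=4))
```

```text
4.95 [0.5084 0.0756 0.0332] jaw yaw 100.77 f [ 0.2  0.7 -0.1]
0.0005452936347781824
```

View pics/w5.png

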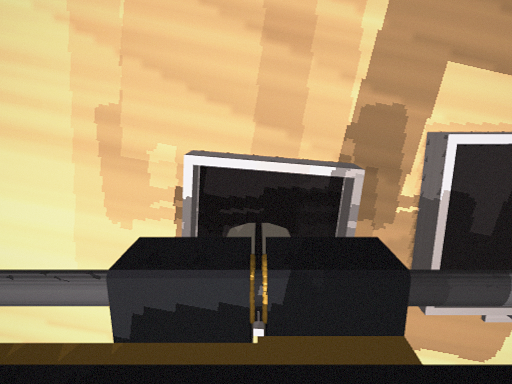

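View pics/t5.png

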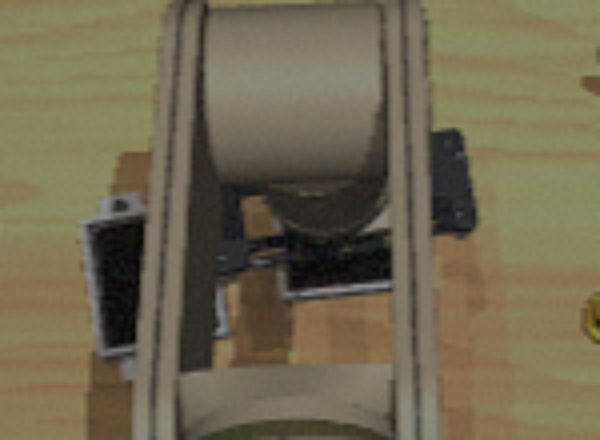

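Run:
```python
from h import *
print(robot.tip_extent,[a for a in dir(robot) if a[0]!='_'])
for f in ('w2','w4','w5'):
    c=pickle.load(open('pics/%s.pkl'%f,'rb'))
    W=c['T']@np.linalg.inv(c['mount'])
    for h in (.006,.0,.025): print(f,h,np.round(proj(c,(W@np.array([0,0,h,1]))[:3]),1))
c=pickle.load(open('pics/w4.pkl','rb'));print([cast(c,u,v,.024).round(3) for u,v in((255,131),(441,131))])
c=pickle.load(open('pics/w5.pkl','rb'));print([cast(c,u,v,.024).round(3) for u,v in((184,151),(363,169))])
s=robot.read_camera('scene'); pickle.dump(s,open('pics/s5.pkl','wb'))
W=c['T']@np.linalg.inv(c['mount'])
print('scene tip',proj(s,(W@np.array([0,0,.025,1]))[:3]))
cv2.imwrite('pics/s5.png',cv2.resize(s['image'][140:240,220:370,::-1],None,fx=5,fy=5,interpolation=cv2.INTER_CUBIC))
```

```text
0.025 ['IKError', 'close_job', 'read_camera', 'read_state', 'tip_extent']
w2 0.006 [257.9 231.4]
w2 0.0 [257.9 235.2]
w2 0.025 [258.  220.9]
w4 0.006 [257.9 231.4]
w4 0.0 [257.9 235.2]
w4 0.025 [258.  220.9]
w5 0.006 [257.9 231.4]
w5 0.0 [257.8 235.2]
w5 0.025 [257.9 220.8]
[array([0.473, 0.028, 0.024]), array([0.463, 0.127, 0.024])]
[array([0.472, 0.028, 0.024]), array([0.463, 0.126, 0.024])]
scene tip (np.float64(284.5145888302063), np.float64(204.4592863394779))
```

View pics/s5.png

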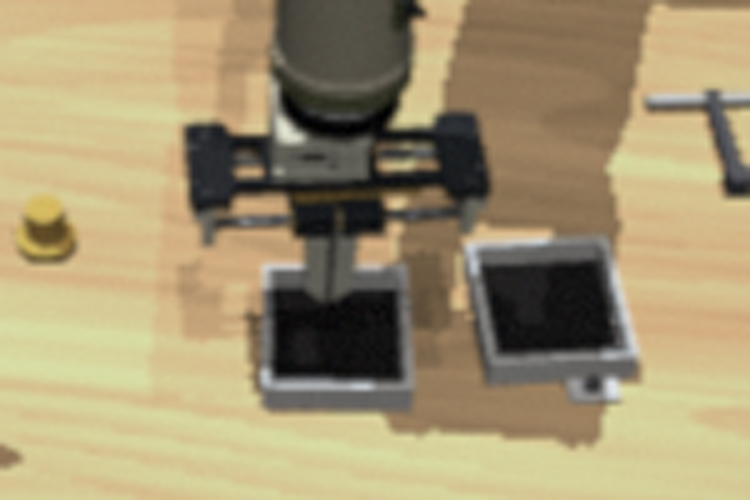

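The fingers ended in the middle of the pan at (258, 235) and the pan did not move. The tips passed over the 24 mm wall, and both views put them about 20 mm higher than `tip_extent` implies. I'll probe downwards slowly inside the pan.

Request:
drive_tool --pt "1 0 0 -0.1 0 0 0" --pt "1 0 0 -0.2 0 0 0" --pt "1 0 0 -0.3 0 0 0" --pt "1 0 0 -0.4 0 0 0" --pt "1 0 0 -0.5 0 0 0" --pt "1 0 0 -0.5 0 0 0"

```text
t: 5.6
tool_pos: [0.5081, 0.0748, 0.0199]
orientation: [0.293, -3.127, -0.0]
force: [-0.4, -0.3, 0.2]
opening: 0.0005
```

Run:
```python
from h import *
c=wrist('w6.png')
s=robot.read_camera('scene'); pickle.dump(s,open('pics/s6.pkl','wb'))
cv2.imwrite('pics/s6.png',cv2.resize(s['image'][140:240,220:370,::-1],None,fx=5,fy=5,interpolation=cv2.INTER_CUBIC))
```

```text
5.6 [0.5081 0.0748 0.0199] jaw yaw 100.72 f [-0.4 -0.3  0.2]
```

View pics/s6.png

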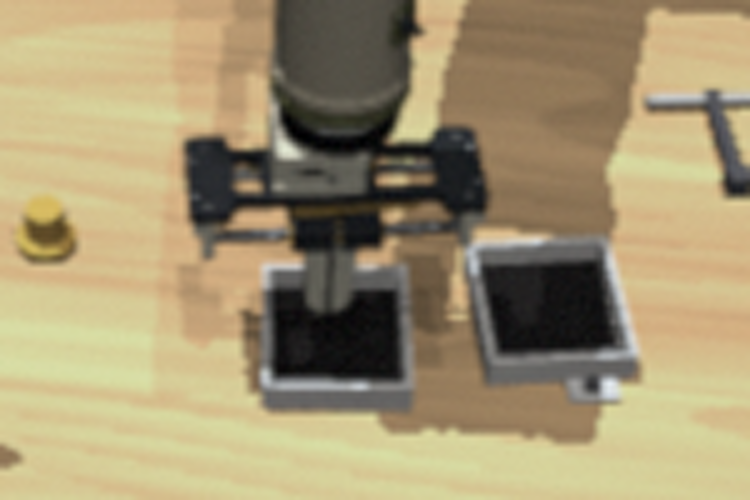

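View pics/w6.png

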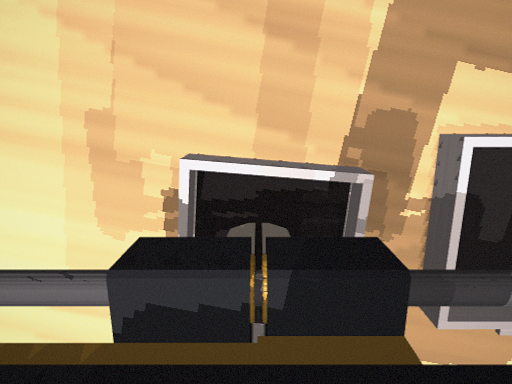

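Request:
drive_tool --pt "1 0 0 -0.08 0 0 0" --pt "1 0 0 -0.16 0 0 0" --pt "1 0 0 -0.24 0 0 0" --pt "1 0 0 -0.24 0 0 0"

```text
t: 6.03
tool_pos: [0.5083, 0.0749, 0.0142]
orientation: [0.294, -3.127, -0.0]
force: [0.4, 0.2, 0.8]
opening: 0.0005
```

Request:
drive_tool --pt "1 0 0 -0.06 0 0 0" --pt "1 0 0 -0.12 0 0 0" --pt "1 0 0 -0.12 0 0 0"

```text
t: 6.28
tool_pos: [0.5084, 0.0749, 0.0114]
orientation: [0.294, -3.127, 0.0]
force: [-0.6, 0.4, -0.9]
opening: 0.0005
```

Request:
drive_tool --pt "1 0 0 -0.05 0 0 0" --pt "1 0 0 -0.1 0 0 0" --pt "1 0 0 -0.1 0 0 0"

```text
t: 6.53
tool_pos: [0.5085, 0.0749, 0.0089]
orientation: [0.294, -3.127, -0.0]
force: [-0.9, -0.2, 0.6]
opening: 0.0006
```

Run:
```python
from h import *
c=wrist('w7.png')
s=robot.read_camera('scene'); pickle.dump(s,open('pics/s7.pkl','wb'))
cv2.imwrite('pics/s7.png',cv2.resize(s['image'][170:230,250:320,::-1],None,fx=8,fy=8,interpolation=cv2.INTER_CUBIC))
W=c['T']@np.linalg.inv(c['mount'])
for h in (0,.005,.025): print(h,[(np.array(proj(s,(W@np.array([0,y,h,1]))[:3]))-[250,170])*8 for y in (-.0,)])
```

```text
6.5333 [0.5085 0.0749 0.0089] jaw yaw 100.73 f [-0.9 -0.2  0.6]
0 [array([274.66179868, 274.55960117])]
0.005 [array([274.18320537, 282.17845762])]
0.025 [array([272.29415738, 312.2507237 ])]
```

View pics/s7.png

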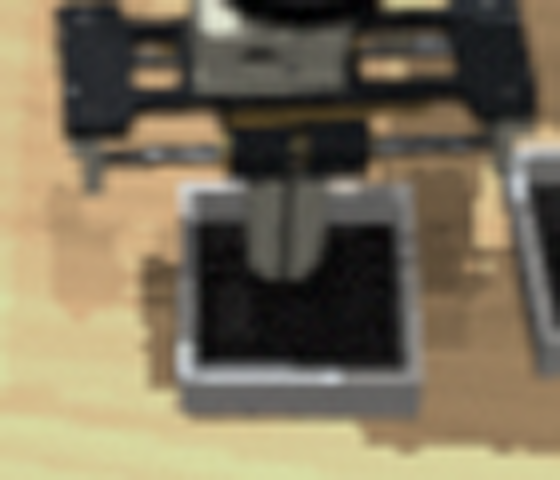

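Request:
drive_tool --pt "1 0 0 0.5 0 0 0" --pt "1 0 0 1.3 0 0 0" --pt "0.5 0.1 -0.2 1.6 0 0 -0.02" --pt "0.5 0.4 -0.8 1.6 0 0 -0.06" --pt "0.5 0.7 -1.4 1.6 0 0 -0.083" --pt "0.5 0.78 -1.56 1.6 0 0 -0.083" --pt "0.5 0.78 -1.56 1.6 0 0 -0.083" --pt "0.5 0.78 -1.56 1.2 0 0 -0.083" --pt "0.5 0.78 -1.56 0.7 0 0 -0.083" --pt "0.5 0.78 -1.56 0.3 0 0 -0.083" --pt "0.5 0.78 -1.56 0.06 0 0 -0.083" --pt "0.5 0.78 -1.56 0.06 0 0 -0.083" --pt "1 0.78 -1.56 0.06 0 0 -0.083" --pt "1 0.78 -1.56 0.06 0 0 -0.083" --pt "1 0.78 -1.56 0.06 0 0 -0.083" --pt "1 0.78 -1.56 0.06 0 0 -0.083" --pt "1 0.78 -1.56 0.06 0 0 -0.083" --pt "1 0.78 -1.56 0.06 0 0 -0.083" --pt "1 0.78 -1.56 0.06 0 0 -0.083" --pt "1 0.78 -1.56 0.06 0 0 -0.083"

```text
t: 8.3
tool_pos: [0.5283, 0.0359, 0.011]
orientation: [-0.163, 3.137, -0.0]
force: [-0.8, 0.1, 1.3]
opening: 0.0045
```

Run:
```python
from h import *
c=wrist('w8.png');print(robot.read_state()['opening'])
```

```text
8.3 [0.5283 0.0359 0.011 ] jaw yaw 95.97 f [-0.8  0.1  1.3]
0.0044578070297813955
```

View pics/w8.png

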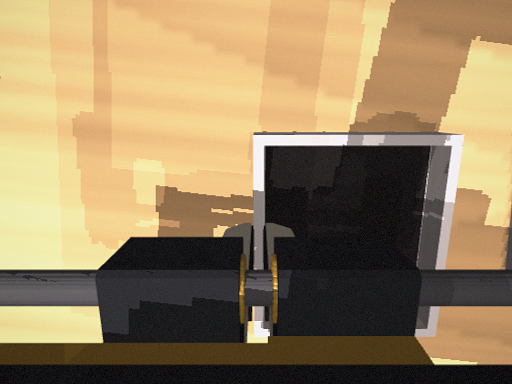

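Request:
drive_tool --pt "1 -0.06 0.1 0 0 0 0.01" --pt "1 -0.16 0.3 0 0 0 0.02" --pt "1 -0.26 0.5 0 0 0 0.03" --pt "1 -0.36 0.7 0 0 0 0.04" --pt "1 -0.46 0.9 0 0 0 0.05" --pt "1 -0.56 1.1 0 0 0 0.06" --pt "1 -0.66 1.3 0 0 0 0.07" --pt "1 -0.74 1.5 0 0 0 0.083" --pt "1 -0.8 1.6 0 0 0 0.083" --pt "1 -0.8 1.66 0 0 0 0.083" --pt "1 -0.8 1.66 0 0 0 0.083"

```text
t: 9.27
tool_pos: [0.508, 0.0778, 0.0109]
orientation: [0.294, -3.128, -0.0]
force: [-2.1, -0.9, 6.9]
opening: 0.0043
```

Run:
```python
from h import *
c=wrist('w9.png');print(robot.read_state()['opening'])
```

```text
9.2667 [0.508  0.0778 0.0109] jaw yaw 100.74 f [-2.1 -0.9  6.9]
0.004791004257017817
```

View pics/w9.png

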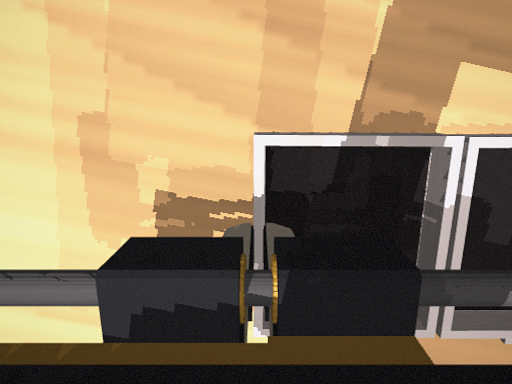

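The pan came along. Its edge is at column ~463, parallel to the fixed pan with a thin gap of about 2–3 mm. Next I'll creep it closed.

Request:
drive_tool --pt "1 -0.01 0.04 0 0 0 0" --pt "1 -0.01 0.08 0 0 0 0" --pt "1 -0.02 0.12 0 0 0 0" --pt "1 -0.02 0.12 0 0 0 0" --pt "1 -0.02 0.12 0 0 0 0"

```text
t: 9.73
tool_pos: [0.5079, 0.0801, 0.011]
orientation: [-0.293, 3.128, -0.001]
force: [0.3, -4.2, 5.1]
opening: 0.0045
```

Run:
```python
from h import *
c=wrist('w10.png');print(robot.read_state()['opening'])
cv2.imwrite('pics/w10z.png',cv2.resize(c['image'][120:350,400:512,::-1],None,fx=2.5,fy=2.5))
```

```text
9.7333 [0.5079 0.0801 0.011 ] jaw yaw 100.71 f [ 0.3 -4.2  5.1]
0.004283578328217277
```

View pics/w10z.png

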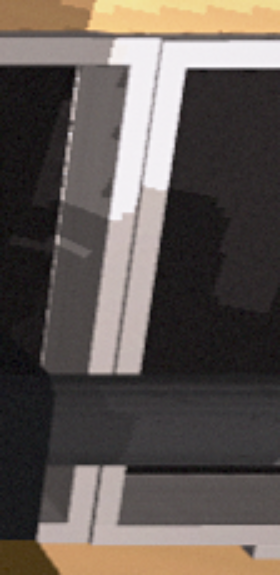

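Request:
drive_tool --pt "1 -0.01 0.04 0 0 0 0" --pt "1 -0.01 0.08 0 0 0 0" --pt "1 -0.01 0.08 0 0 0 0" --pt "1 -0.01 0.08 0 0 0 0"

```text
t: 10.12
tool_pos: [0.508, 0.0809, 0.0109]
orientation: [-0.293, 3.127, -0.004]
force: [1.6, -10.0, 3.6]
opening: 0.0044
```

Run:
```python
from h import *
c=wrist('w11.png');print(robot.read_state()['opening'])
cv2.imwrite('pics/w11z.png',cv2.resize(c['image'][120:350,400:512,::-1],None,fx=2.5,fy=2.5))
```

```text
10.1167 [0.508  0.0809 0.0109] jaw yaw 100.71 f [  1.6 -10.    3.6]
0.004586329650930066
```

View pics/w11z.png

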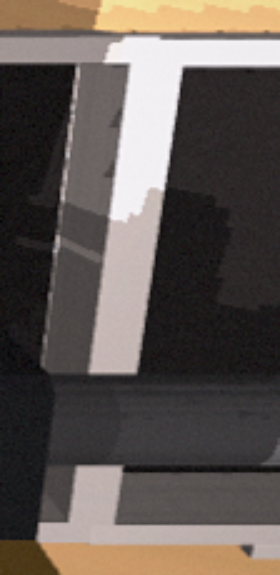

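Request:
drive_tool --pt "0.5 0 0 0 0 0 0" --pt "0.5 0 0 0 0 0 0" --pt "0.5 0 0 0 0 0 0" --pt "0.5 0 0 0 0 0 0" --pt "0.5 0 0 0.3 0 0 0" --pt "0.5 0 0 1 0 0 0" --pt "0.5 0 0 2 0 0 0" --pt "0.5 0.4 0.2 3.2 0 0 0" --pt "0 0.8 0.4 4.4 0 0 0" --pt "0 1.2 0.6 5.6 0 0 0" --pt "0 1.6 0.8 6.8 0 0 0" --pt "0 2 1 8 0 0 0" --pt "0 2.1 1 9 0 0 0" --pt "0 2.1 1 9.6 0 0 0" --pt "0 2.1 1 9.6 0 0 0" --pt "0 2.1 1 9.6 0 0 0"

```text
t: 11.5
tool_pos: [0.5603, 0.1077, 0.2516]
orientation: [-0.294, 3.126, 0.0]
force: [0.1, 0.8, -0.9]
opening: 0.0919
```

```bash
python3 - <<'E'
from h import *
c=wrist('w12.png')
E
python3 pans.py w12
```

```text
11.5 [0.5603 0.1077 0.2516] jaw yaw 100.74 f [ 0.1  0.8 -0.9]
(0, 156, 69, 65) [ 0.6388 -0.1649] [0.0798 0.0871] 12.21
(242, 55, 176, 124) [0.4889 0.176 ] [0.14   0.1995] 10.73
```

View pics/w12.png

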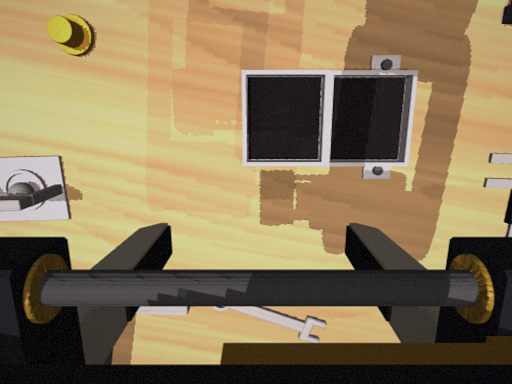

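Request:
drive_tool --pt "0 0.2 -0.8 0 0 0 -0.11" --pt "0 0.4 -1.8 0 0 0 -0.23" --pt "0 0.6 -2.8 0 0 0 -0.35" --pt "0 0.8 -3.8 0 0 0 -0.47" --pt "0 1.1 -4.8 0 0 0 -0.59" --pt "0 1.4 -5.8 0 0 0 -0.71" --pt "0 1.7 -6.8 0 0 0 -0.83" --pt "0 2 -7.8 0 0 0 -0.95" --pt "0 2.3 -8.8 0 0 0 -1.07" --pt "0 2.6 -9.8 0 0 0 -1.19" --pt "0 2.8 -10.8 0 0 0 -1.31" --pt "0 3 -11.8 0 0 0 -1.43" --pt "0 3.2 -12.7 0 0 0 -1.5" --pt "0 3.4 -13.3 0 0 0 -1.548" --pt "0 3.4 -13.5 0 0 0 -1.548" --pt "0 3.4 -13.5 0 0 0 -1.548" --pt "0 3.4 -13.5 0 0 0 -1.548" --pt "0 3.4 -13.5 0 0 0 -1.548"

```text
t: 13.05
tool_pos: [0.6445, -0.2287, 0.2501]
orientation: [-1.973, -2.443, -0.0]
force: [-0.0, 0.2, -0.3]
opening: 0.0931
```

Run:
```python
from h import *
c=wrist('w13.png')
```

```text
13.05 [ 0.6445 -0.2287  0.2501] jaw yaw 12.15 f [-0.   0.2 -0.3]
```

View pics/w13.png

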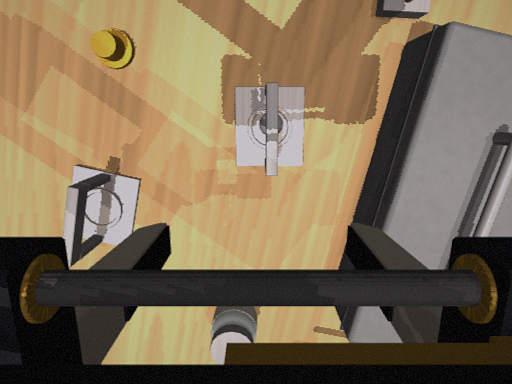

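Run:
```python
from h import *
c=pickle.load(open('pics/w13.pkl','rb'))
R=c['T']@np.linalg.inv(c['mount'])
im=c['image']; hsv=cv2.cvtColor(im,cv2.COLOR_RGB2HSV)
print('plate',[cast(c,u,v,.006).round(4) for u,v in((235,87),(303,87),(303,165),(235,166))])
P=[cast(c,u,v,.006) for u,v in((235,87),(303,87),(303,165),(235,166))]; print('plate ctr',np.mean(P,0), np.linalg.norm(P[0]-P[1]),np.linalg.norm(P[1]-P[2]),np.degrees(np.arctan2(*(P[1]-P[0])[[1,0]])))
B=[cast(c,u,v,.085) for u,v in((266,83),(278,83),(277,175),(265,175))]; print('bar',np.round(B,4).tolist(),np.mean(B,0),np.linalg.norm(B[0]-B[1]),np.linalg.norm(B[1]-B[2]))
a=(B[0]+B[1])/2-(B[2]+B[3])/2; print('bar dir deg',np.degrees(np.arctan2(a[1],a[0])))
for z in(0,.05,.1,.15): print(z,'bottom',[cast(c,u,v,z).round(3) for u,v in((360,180),(390,105))],'top',[cast(c,u,v,z).round(3) for u,v in((400,180),(425,85))])
cv2.imwrite('pics/w13z.png',cv2.resize(im[60:200,200:340,::-1],None,fx=4,fy=4,interpolation=cv2.INTER_CUBIC))
```

```text
plate [array([ 0.5969, -0.1429,  0.006 ]), array([ 0.676 , -0.1259,  0.006 ]), array([ 0.6986, -0.2167,  0.006 ]), array([ 0.6153, -0.236 ,  0.006 ])]
plate ctr [ 0.6466844  -0.18035996  0.006     ] 0.08093446521677337 0.09365267068773626 12.141754746528624
bar [[0.6317, -0.1371, 0.085], [0.643, -0.1347, 0.085], [0.6621, -0.2226, 0.085], [0.6501, -0.2252, 0.085]] [ 0.64671797 -0.1798951   0.085     ] 0.01154918517914913 0.08993586805566701
bar dir deg 102.06050611902009
0 bottom [array([ 0.776, -0.221,  0.   ]), array([ 0.786, -0.123,  0.   ])] top [array([ 0.826, -0.21 ,  0.   ]), array([ 0.82 , -0.092,  0.   ])]
0.05 bottom [array([ 0.759, -0.214,  0.05 ]), array([ 0.767, -0.128,  0.05 ])] top [array([ 0.803, -0.205,  0.05 ]), array([ 0.797, -0.101,  0.05 ])]
0.1 bottom [array([ 0.742, -0.208,  0.1  ]), array([ 0.749, -0.133,  0.1  ])] top [array([ 0.78 , -0.199,  0.1  ]), array([ 0.775, -0.109,  0.1  ])]
0.15 bottom [array([ 0.724, -0.201,  0.15 ]), array([ 0.731, -0.138,  0.15 ])] top [array([ 0.757, -0.194,  0.15 ]), array([ 0.753, -0.118,  0.15 ])]
```

View pics/w13z.png

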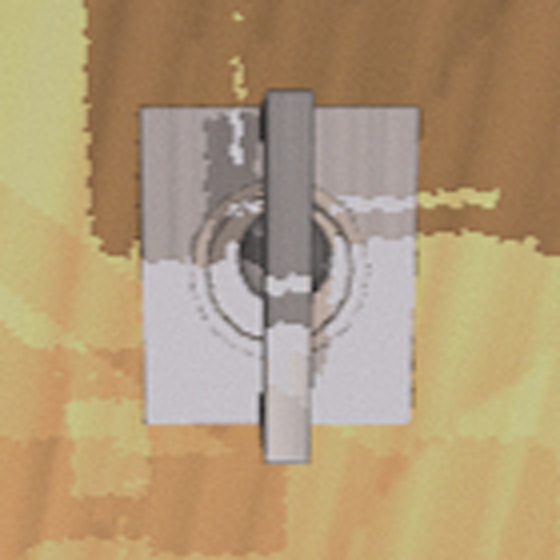

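Request:
drive_tool --pt "0.4 0.03 0.5 -0.4 0 0 0" --pt "0.4 0.06 1.2 -1.2 0 0 0" --pt "0.4 0.09 1.8 -2.2 0 0 0" --pt "0.4 0.09 1.95 -3.2 0 0 0" --pt "0.4 0.09 1.95 -4.2 0 0 0" --pt "0.4 0.09 1.95 -5 0 0 0" --pt "0.4 0.09 1.95 -5 0 0 0" --pt "0.4 0.09 1.95 -5 0 0 0"

```text
t: 13.77
tool_pos: [0.6461, -0.18, 0.1248]
orientation: [-1.973, -2.441, 0.001]
force: [-1.0, 1.2, -0.1]
opening: 0.0561
```

Run:
```python
from h import *
c=wrist('w14.png')
s=robot.read_camera('scene'); cv2.imwrite('pics/s14.png',cv2.resize(s['image'][140:260,150:260,::-1],None,fx=5,fy=5,interpolation=cv2.INTER_CUBIC))
```

```text
13.7667 [ 0.6461 -0.18    0.1248] jaw yaw 12.12 f [-1.   1.2 -0.1]
```

View pics/w14.png

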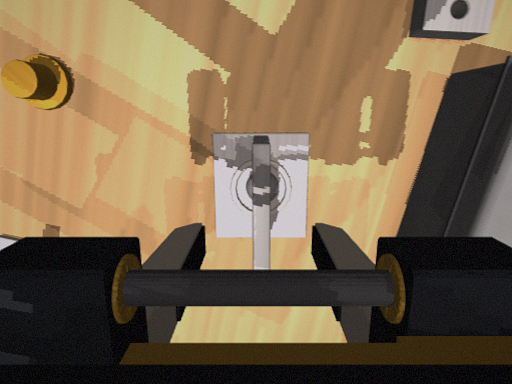

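View pics/s14.png

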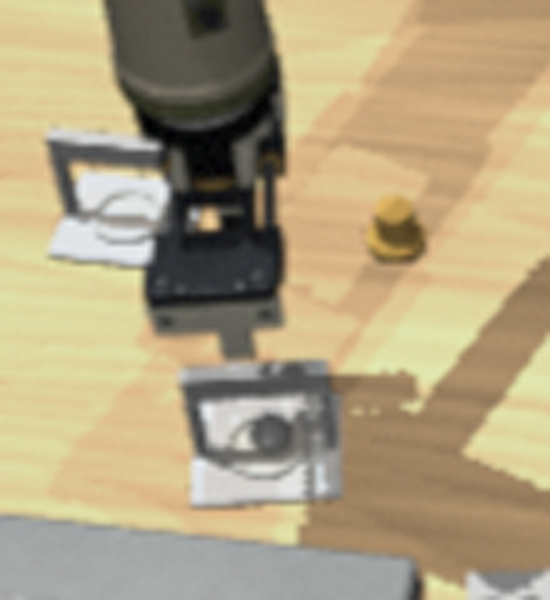

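Request:
drive_tool --pt "0.4 0.07 0 -0.5 0 0 0" --pt "0.4 0.07 0 -1.1 0 0 0" --pt "0.4 0.07 0 -1.7 0 0 0" --pt "0.4 0.07 0 -2.1 0 0 0" --pt "0.4 0.07 0 -2.35 0 0 0" --pt "0.4 0.07 0 -2.43 0 0 0" --pt "0.4 0.07 0 -2.43 0 0 0"

```text
t: 14.45
tool_pos: [0.6482, -0.1811, 0.0637]
orientation: [-1.975, -2.44, 0.001]
force: [-0.7, -0.1, -0.5]
opening: 0.0558
```

Request:
drive_tool --pt "0.5 0 0 0 0 0 0" --pt "0.6 0 0 0 0 0 0" --pt "0.7 0 0 0 0 0 0" --pt "0.75 0 0 0 0 0 0" --pt "0.8 0 0 0 0 0 0" --pt "0.85 0 0 0 0 0 0" --pt "0.9 0 0 0 0 0 0" --pt "1 0 0 0 0 0 0" --pt "1 0 0 0 0 0 0" --pt "1 0 0 0 0 0 0" --pt "1 0 0 0 0 0 0" --squeeze 30

```text
t: 15.37
tool_pos: [0.6487, -0.1814, 0.065]
orientation: [-1.976, -2.442, 0.0]
force: [-2.0, -0.3, 0.9]
opening: 0.0115
```

Run:
```python
from h import *
c=wrist('w15.png')
s=robot.read_camera('scene'); cv2.imwrite('pics/s15.png',cv2.resize(s['image'][140:260,150:260,::-1],None,fx=5,fy=5,interpolation=cv2.INTER_CUBIC))
```

```text
15.3667 [ 0.6487 -0.1814  0.065 ] jaw yaw 12.02 f [-2.  -0.3  0.9]
```

View pics/w15.png

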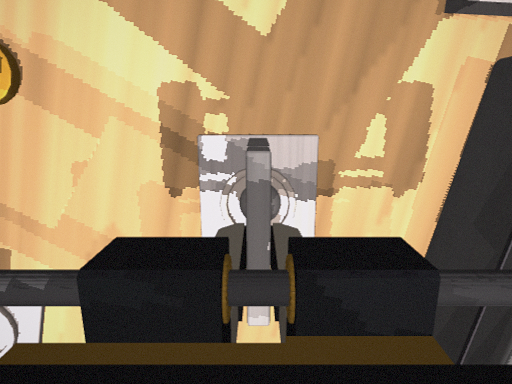

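View pics/s15.png

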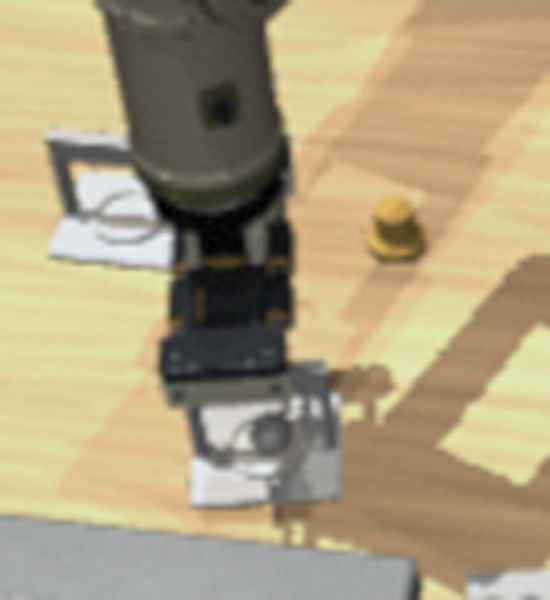

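Opening is 11.5 mm, which matches the 12 mm bar. Next is a gentle lift.

Request:
drive_tool --pt "1 0 0 0.05 0 0 0" --pt "1 0 0 0.15 0 0 0" --pt "1 0 0 0.3 0 0 0" --pt "1 0 0 0.5 0 0 0" --pt "1 0 0 0.7 0 0 0" --pt "1 0 0 0.9 0 0 0" --pt "1 0 0 1.05 0 0 0" --pt "1 0 0 1.15 0 0 0" --pt "1 0 0 1.2 0 0 0" --pt "1 0 0 1.2 0 0 0"

```text
t: 16.3
tool_pos: [0.6491, -0.1814, 0.0955]
orientation: [1.976, 2.441, 0.0]
force: [0.2, -0.4, -3.8]
opening: 0.0116
```

Run:
```python
from h import *
c=wrist('w16.png');print(robot.read_state()['opening'])
s=robot.read_camera('scene'); a=cv2.resize(s['image'][140:260,150:260,::-1],(400,436),interpolation=cv2.INTER_CUBIC)
b=cv2.resize(c['image'][110:240,190:320,::-1],(400,436)); cv2.imwrite('pics/s16.png',np.hstack([a,b]))
```

```text
16.3 [ 0.6491 -0.1814  0.0955] jaw yaw 12.03 f [ 0.2 -0.4 -3.8]
0.011282125698110256
```

View pics/s16.png

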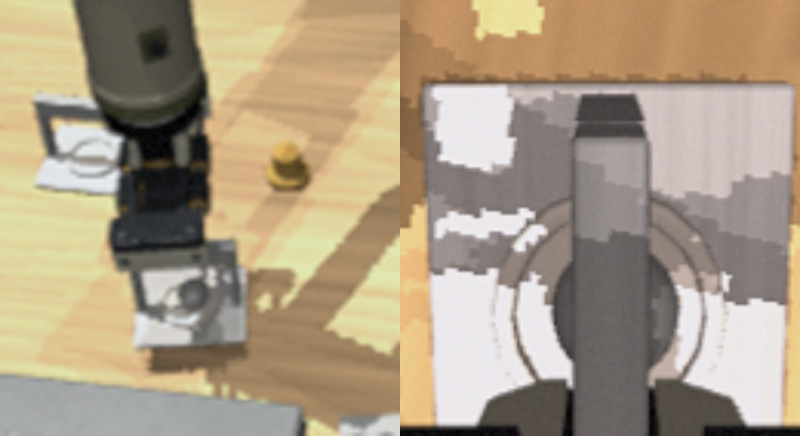

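Request:
drive_tool --pt "1 0 0 0.01 0 0 0" --pt "1 0 0 0.04 0 0 0" --pt "1 0 0 0.13 0 0 0" --pt "1 0 0 0.28 0 0 0" --pt "1 0 0 0.49 0 0 0" --pt "1 0 0 0.76 0 0 0" --pt "1 0 0 1.07 0 0 0" --pt "1 0 0 1.43 0 0 0" --pt "1 0 0 1.8 0 0 0" --pt "1 0 0 2.17 0 0 0" --pt "1 0 0 2.53 0 0 0" --pt "1 0 0 2.84 0 0 0" --pt "1 0 0 3.11 0 0 0" --pt "1 0 0 3.32 0 0 0" --pt "1 0 0 3.47 0 0 0" --pt "1 0 0 3.56 0 0 0" --pt "1 0 0 3.6 0 0 0" --pt "1 0 0 3.6 0 0 0"

```text
t: 17.9
tool_pos: [0.6488, -0.1813, 0.1849]
orientation: [-1.976, -2.442, 0.0]
force: [-0.7, -0.3, -4.6]
opening: 0.0118
```

Request:
drive_tool --pt "1 0 0.01 0 0 0 0" --pt "1 -0.04 0.08 0 0 0 0" --pt "1 -0.11 0.25 0 0 0 0" --pt "1 -0.25 0.55 0 0 0 0" --pt "1 -0.43 0.97 0 0 0 0" --pt "1 -0.67 1.5 0 0 0 0" --pt "1 -0.95 2.12 0 0 0 0" --pt "1 -1.27 2.84 0 0 0 0" --pt "1 -1.6 3.57 0 0 0 0" --pt "1 -1.93 4.31 0 0 0 0" --pt "1 -2.25 5.03 0 0 0 0" --pt "1 -2.53 5.65 0 0 0 0" --pt "1 -2.77 6.18 0 0 0 0" --pt "1 -2.95 6.6 0 0 0 0" --pt "1 -3.09 6.9 0 0 0 0" --pt "1 -3.16 7.07 0 0 0 0" --pt "1 -3.2 7.14 0 0 0 0" --pt "1 -3.2 7.15 0 0 0 0" --pt "1 -3.2 7.15 0 0 0 0"

```text
t: 19.48
tool_pos: [0.5691, -0.003, 0.185]
orientation: [1.977, 2.441, -0.0]
force: [0.3, -0.0, -4.6]
opening: 0.0115
```

Run:
```python
from h import *
c=wrist('w17.png');print(robot.read_state()['opening'])
```

```text
19.4833 [ 0.5691 -0.003   0.185 ] jaw yaw 12.01 f [ 0.3 -0.  -4.6]
0.011604884602851208
```

View pics/w17.png

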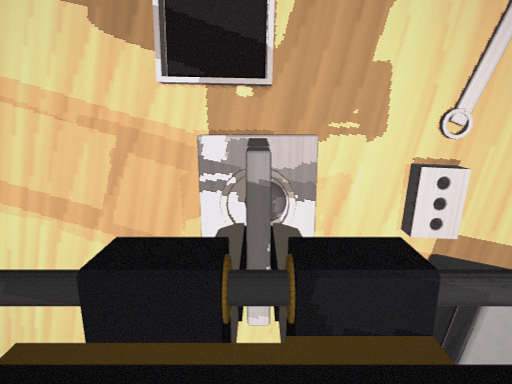

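The carrier is level at (258, 190) with the ball in its pocket. Next is the second leg of the move.

Request:
drive_tool --pt "1 0 0.01 0 0 0 0" --pt "1 -0.04 0.08 0 0 0 0" --pt "1 -0.11 0.25 0 0 0 0" --pt "1 -0.25 0.55 0 0 0 0" --pt "1 -0.43 0.97 0 0 0 0" --pt "1 -0.67 1.5 0 0 0 0" --pt "1 -0.95 2.12 0 0 0 0" --pt "1 -1.27 2.84 0 0 0 0" --pt "1 -1.6 3.57 0 0 0 0" --pt "1 -1.93 4.31 0 0 0 0" --pt "1 -2.25 5.03 0 0 0 0" --pt "1 -2.53 5.65 0 0 0 0" --pt "1 -2.77 6.18 0 0 0 0" --pt "1 -2.95 6.6 0 0 0 0" --pt "1 -3.09 6.9 0 0 0 0" --pt "1 -3.16 7.07 0 0 0 0" --pt "1 -3.2 7.14 0 0 0 0" --pt "1 -3.2 7.15 0 0 0 0" --pt "1 -3.2 7.15 0 0 0 0" --pt "1 -3.2 7.15 0 0 0 0"

```text
t: 21.2
tool_pos: [0.4892, 0.1756, 0.185]
orientation: [1.977, 2.441, -0.0]
force: [0.6, 0.3, -5.0]
opening: 0.0117
```

Run:
```python
from h import *
c=wrist('w18.png');print(robot.read_state()['opening'])
s=robot.read_camera('scene'); t=robot.read_camera('top'); pickle.dump((s,t),open('pics/st18.pkl','wb'))
cv2.imwrite('pics/s18.png',np.hstack([cv2.resize(s['image'][120:240,240:380,::-1],(400,343)),cv2.resize(t['image'][130:250,130:270,::-1],(400,343))]))
for k in(s,t): print(proj(k,np.array([.4896,.1758,.024])))
```

```text
21.2 [0.4892 0.1756 0.185 ] jaw yaw 11.99 f [ 0.6  0.3 -5. ]
0.01136227279242558
(np.float64(314.51314311804833), np.float64(200.15879174181774))
(np.float64(194.04066196638507), np.float64(205.61229080160314))
```

View pics/w18.png

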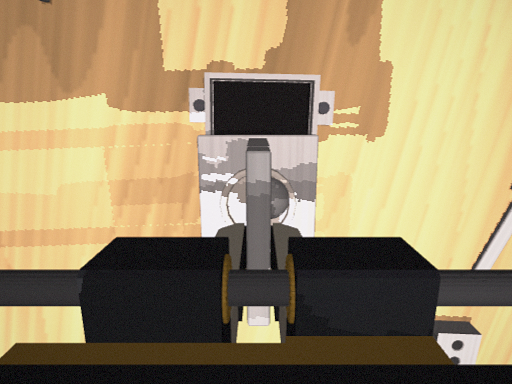

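View pics/s18.png

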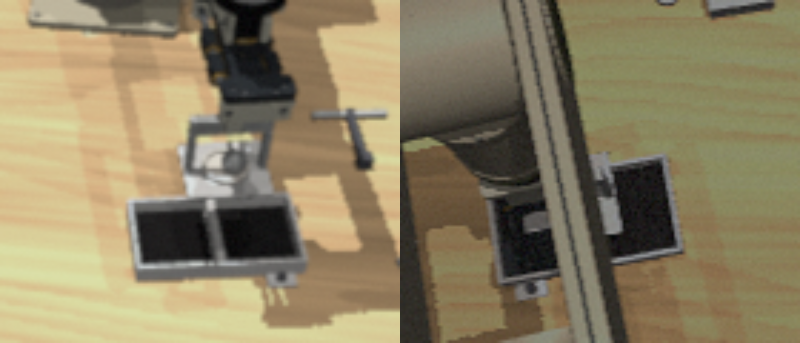

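Run:
```python
from h import *
c=pickle.load(open('pics/w18.pkl','rb'))
a,b=[cast(c,u,135,.126) for u in(198,317)]; e=(a+b)/2; d=(b-a)/np.linalg.norm(b-a)
print('plate width',np.linalg.norm(b-a),'centre',e+.048*np.array([d[1],-d[0],0]),'joint .4896 .1758')
# fixed pan from this view: far edge corners
p,q=cast(c,205,74,.024),cast(c,319,76,.024); print('fixed +y edge',np.linalg.norm(p-q),(p+q)/2,'expect',np.array([.4802,.2249])+.05*np.array([-.1872,.9823]))
s,t=pickle.load(open('pics/st18.pkl','rb'))
cv2.imwrite('pics/s18z.png',cv2.resize(s['image'][180:225,275:355,::-1],None,fx=9,fy=9,interpolation=cv2.INTER_CUBIC))
st=robot.read_state();print(np.abs(st['dq']).max(),st['t'])
```

```text
plate width 0.08149141033535125 centre [0.48771887 0.1771994  0.126     ] joint .4896 .1758
fixed +y edge 0.10779093905921411 [0.47150722 0.27296743 0.024     ] expect [0.47084  0.274015]
0.003716004883877158 21.35
```

View pics/s18z.png

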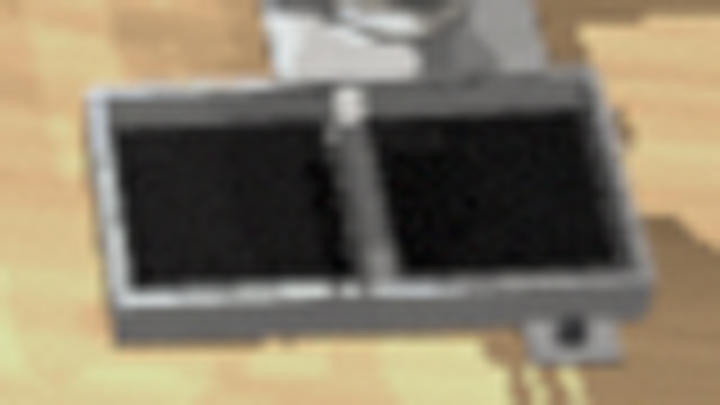

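The pans are still flush, the carrier is centred to within about 2.5 mm, and the arm is still. I'm handing the job in.

Run:
```python
from h import *
print(robot.close_job()); s=robot.read_state(); print(s['t'],s['tool_pos'],s['force'],s['opening'])
```

```text
the job is handed in; nothing more can be done
None
the job is handed in; nothing more can be done
```

I handed the job in at about 21.4 s, with the pans butted together and the carrier held over the joint with the ball in its pocket. The interface reports no verdict, so the checks below are my own measurements.

**What I did:** I gripped the loose pan by its -y wall, slid and turned it against the bolted pan, and pressed it home at about 10 N. I then gripped the ball carrier by the middle of its bar, lifted it and carried it slowly over the joint.

**Last checks:**
- **Pans:** no gap shows in the close-up. After release, the two together measured 199.5 mm long (200 expected). Their common centre was at (0.489, 0.176), against a computed joint middle of (0.490, 0.176). The final scene view still shows them joined.
- **Carrier:** its plate centre is about 2.5 mm from the joint middle. The underside is about 12 cm up, taken from the height of the lift. It looks level, and the arm is still.
- **Grip:** the finger opening is 11.5 mm on the 12 mm bar. The force reading is about 4–5 N, which fits the carrier's weight.
- **Ball:** it has rolled off-centre in the pocket. I estimate about 12 mm at most, against the 22 mm limit.

**What disagreed or failed:**
- **Finger length:** the fingertips seem to be only about 0–5 mm ahead of the TCP, not the stated 25 mm. My first grip on the pan therefore closed above its wall and passed over without moving it. I probed lower inside the pan and repeated the grip.
- **Bystanders:** I did not measure their positions again at the end. The tool was kept clear of them, and I saw none of them move.

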